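# Clip the bottle rest plate into the filler's bracket

## Robot

A 6-joint arm with a two-finger parallel gripper is mounted at the origin on the work surface. World frame = base frame: x ahead of the robot, y to its left, z up, the work surface at z = 0. Lengths are in m, angles in rad, forces in N, time in s.
With the tool pointing down it reaches from about 0.275 to 0.825 m from the base axis. Payload 4.9 kg.
Tool frame: the origin (TCP) lies on the centre line of the jaws, within the pads' length; the fingertips stand 17 mm ahead of it and the grasp point (between the pads) lies 2 mm behind it; x points along the fingers, y is the direction in which the jaws open and shut, and the axes are right-handed (so a half turn about x gives the same grasp; the last joint's range is limited). The gripper opens to 85 mm and grips with 20 to 120 N. Pads are 22 mm wide; open, the fingers measure 114 mm over their backs; the gripper's body (76 mm by 85 mm) begins 54 mm behind the grasp point. The pads swing forward as they close: fully open they stand 13 mm farther back than shut.
Start: joints at [1.117, 0.326, -0.193, 1.052, 0, 1.437], TCP at [0.173, 0.522, 0.248] pointing down, gripper open.
Joint ranges: [-2.65, 2.65], [-0.97, 1.79], [-1.3, 1.35], [-1.93, 2.1], [-1.47, 1.37], [-3.14, 3.14]. Speed limits (rad/s): [2.57, 2.57, 3.14, 3.14, 3.14, 3.14].

## Interface

Orientations are given as a rotation vector (axis times angle).
In Python, from workcell import env gives the robot as it stands.
- The arm moves only by the tool servo_tool, never from a script. Its argument "commands" is a list of rows, each an object of numbers: "gripper": the finger opening in cm, from 0 to 8.54; "dx", "dy", "dz": the shift along the tool's x, y, z in cm; "yaw": the turn about the tool's x in rad. In form: [{"gripper": .., "dx": .., "dy": .., "dz": .., "yaw": ..}, ...]. A call has 1 to 10 rows; each row shifts and turns the commanded pose from where the row before left it, along the tool's axes as they then stand; what a row does not reach is not made up. A row lasts 1/12 s, in which the tool goes at most 41.7 mm and 7.16 degrees, less where a joint would pass 70% of its speed; a pose out of reach is approached as far as the arm can. A call with a gripper value outside its range is refused whole. The fingers move at their own pace and stop on an object; "newtons" is the grip in N (left out, the last holds). Time passes only in rows, so rows that do not move let the fingers close. It gives the time, the measured TCP pose, the force and the opening at its end, in the units of the state.
- env.observe(): the state, without advancing time (a new reading comes with each control period).
- env.grab_frame(name): name is "side" or "top"; returns a dict with "frame" (384x512x3 uint8, red, green, blue), "fov_y" (degrees; the focal length in pixels is half the picture's height over the tangent of half this angle, whatever the lens; pixels are square), "cx", "cy" (the principal point, pixels), "rvec" (rotation vector, rad) and "tvec" (3), from world to camera coordinates, as OpenCV has them. Camera axes: x right, y down, z forward; pixel columns grow to the right and rows downward; lengths in m; the calibration is good to about 2 mm. A picture is of the moment at which its call begins. There is no depth.
- env.hand_in(): hands the job in, once; it reports no verdict.
The state is a dict: "t": time; "qpos": joint angles; "dq": joint speeds; "joint_efforts": joint torques, N m; "tool_pos": TCP position; "tcp_rot": TCP orientation; "force": force on the tool from outside, world axes, zero at the start; "wrist_torque": the same for the moment, N m; "gripper_width": finger opening in m.
Only numpy, scipy, OpenCV 4.12 (cv2) and the standard library are available. Lean on these libraries where they do the work, as an engineer would, in place of code of your own. Each camera call takes 0.05 s, during which the arm holds its last target. There are 200 camera calls.

## Task

Pick up the steel bottle rest plate by its upright tab and slide its two ears down into the slots of the bracket, pressing gently until it is fully home, flat on the seat with both spring clips snapped back over the ears; then let go. Do not force it, and leave the bottle, the jar and the bowl where they stand.

Things in the scene. Friction and masses are not known exactly. Their poses are not given: they have to be found in the camera images.
- plate: Loose steel plate, 0.25 to 0.4 kg, lying flat on the bench. Origin at the centre of its underside, z up. Body 64 (x) x 92 (y) x 6 mm thick; an ear 18 mm wide (x) and 6 mm thick sticks out 18 mm at the middle of each y end, so it is 128 mm long over the ears. The same when turned by a half turn.
- plate_tab (a point): Top centre of the upright tab in the middle of the plate, 52 mm above the plate's underside. The tab is 12 mm thick (plate x), 34 mm long (plate y) and rises 46 mm from the plate's top; grip it across its 12 mm.
- bracket: Grey foot 110 (x) x 180 (y) x 10 mm, screwed to the bench; origin at the centre of its underside, z up. Above it, centred, an aluminium cradle: flat, rubber-faced seat and, at each y end, a block with a slot for an ear. The plate's y axis goes along the bracket's y axis, either way round. Pushing the plate against it with more than 40 N damages it.
- bracket_low_seat (a point): Point on the bracket's middle axis 24 mm above the bench. The cradle stands on a height screw (set for the bottle size): its seat is 0 to 24 mm above this point, set differently each time and not measured, so the end of the travel must be felt. The seat is rubber-faced and gives up to 2 mm (16 N per mm). Axes as the bracket's.
- slot_left (a point): Middle of the mouth of the slot at the bracket's +y end, for the lowest cradle setting (the real mouth is 0 to 24 mm higher): 66 mm from the bracket's middle, 52 mm above the seat. The slot is upright, 21.5 mm wide (x), flaring to 29 mm in its top 8 mm, open above and to the middle, 50 to 76 mm from the middle in y.
- slot_right (a point): The same for the slot at the bracket's -y end.
- clip_left (a joint): Steel spring leaf in the +y slot, sloping in and down from 48 mm above the seat to 9 mm above it. Rad: 0 at rest, up to 0.2 pushed out by an ear going down, 0 again once snapped over the ear's top, which happens 2 to 3 mm before the plate meets the seat. Both leaves together resist with roughly 4 to 12 N over the last 30 mm of travel.
- clip_right (a joint): The same in the -y slot.
- amber_bottle: Bystander: amber bottle with black cap, 40 mm across, 95 mm tall, origin at the centre of its foot. Leave it alone.
- cream_jar: Bystander: low white jar, 54 mm across, 45 mm tall, origin at the centre of its foot. Leave it alone.
- steel_bowl: Bystander: steel bowl, 90 mm across, 35 mm tall, origin at the centre of its foot. Leave it alone.
There are look-alikes about, which are no part of the job. What is meant by the bracket is not orange or red, and is the larger of those in its own colour.

How it is judged:
On the way, in this order (a step that is already met when the one before it is completed fails the run):
1. the plate has been lifted clear of the bench (height (world z) of plate above 0.07 m), for 0.1 s.
2. the ears have pushed both spring clips outwards (value of joint each of clip_left, clip_right above 0.02 rad).
At the end, for the whole second after the job is handed in: The plate lies at rest in the cradle, centred on the bracket within 6 mm, level within 2 degrees and in line within 4 degrees, no higher than 26.5 mm above the lowest seat setting (the seat is 0 to 24 mm above it), and both spring clips are back at rest (under 0.05 rad) over its ears (value of joint each of clip_left, clip_right below 0.05 rad and z of plate in the frame of bracket_low_seat between -0.003 and 0.0265 m and horizontal distance between plate and bracket_low_seat below 0.006 m and angle between the z axis of plate and the z axis of bracket, either way round below 0.035 rad and angle between the y axis of plate and the y axis of bracket, either way round below 0.07 rad and linear speed of plate below 0.02 m/s); the robot touches nothing.
It fails at once if the plate is pushed against the bracket with more than 40 N (contact force between plate and bracket above 40 N).
It fails at once if the bottle, the jar or the bowl is moved by more than 20 mm (distance of any of amber_bottle, cream_jar, steel_bowl from where it was at the start of the episode above 0.02 m).
It also fails if it takes over 69 s, if anything falls off the work surface, if the arm or the gripper's body presses on something with over 40 N, if the wrist force passes 120 N, or if a joint passes its speed limit or range.

## Working session

There is one attempt and no reset: what is moved stays moved. The work goes in short steps, Python scripts to look and compute and a tool call to move; the robot and the scene stay as the last step left them, time stands still between calls to the robot, and variables do not carry over. Pictures are saved under pics/ and viewed, about 8 in all and at most 12, crops included, and the job is handed in when it is done.

Besides the shell and the picture viewer there is one more tool, called after "Request:" by a JSON object that holds its "api" and its "payload", one argument or row to a line. servo_tool: Moves the arm, as the interface text tells. Its arguments: {"type":"object","properties":{"commands":{"type":"array"},"newtons":{"type":"number"}},"required":["commands"]}

```bash
mkdir -p pics; ls; cat > h.py <<'E'
import numpy as np,cv2
from workcell import env
def grab(n,save=None):
    g=env.grab_frame(n)
    if save: cv2.imwrite(save,g["frame"][:,:,::-1])
    return g
def K(g):
    f=g["frame"].shape[0]/2/np.tan(np.radians(g["fov_y"])/2)
    return np.array([[f,0,g["cx"]],[0,f,g["cy"]],[0,0,1.]])
def ray(g,u,v):
    R=cv2.Rodrigues(np.array(g["rvec"],float))[0];t=np.array(g["tvec"],float)
    return -R.T@t, R.T@np.linalg.solve(K(g),[u,v,1.])
def onz(g,u,v,z):
    o,d=ray(g,u,v); return o+d*(z-o[2])/d[2]
def proj(g,P):
    return cv2.projectPoints(np.array(P,float).reshape(-1,3),np.array(g["rvec"],float),np.array(g["tvec"],float),K(g),None)[0].reshape(-1,2)
E
python3 - <<'E'
from h import *
a=grab("top","pics/t.png");b=grab("side","pics/s.png")
for g in(a,b):print(g["fov_y"],g["cx"],g["cy"],ray(g,256,192))
print({k:v for k,v in a.items() if k not in("frame",)}.keys());print(env.observe())
E
```

```text
pics
56.740957347300125 258.59838890178196 193.03330846850852 (array([ 0.42218814, -0.0047798 ,  1.16508788]), array([ 0.10568866,  0.0307855 , -0.99395373]))
57.476352991754126 247.80454538165083 183.6201226900302 (array([ 0.24439239, -0.60639768,  0.65756841]), array([ 0.33041611,  0.66195147, -0.67362161]))
dict_keys(['fov_y', 'cx', 'cy', 'rvec', 'tvec'])
{'t': 0.1, 'qpos': array([ 1.11677044e+00,  3.26842324e-01, -1.93478339e-01,  1.05203193e+00,
       -2.16405268e-05,  1.43660715e+00]), 'dq': array([ 0.00103437, -0.00073483,  0.00278014, -0.00106023,  0.0006487 ,
       -0.00029484]), 'joint_efforts': array([ 2.09347199e-03, -4.44236612e+01,  2.63039106e+01,  7.86170393e-03,
       -6.32786487e-05, -1.99636736e-05]), 'tool_pos': array([0.17269283, 0.52165441, 0.24759718]), 'tcp_rot': array([ 0.24984145,  1.55661381, -0.25219928]), 'force': array([ 0.4528276 , -0.18295864, -1.2537615 ]), 'wrist_torque': array([-0.02511794,  0.03156758, -0.00050601]), 'gripper_width': 0.0850005442954766}
```

View pics/t.png

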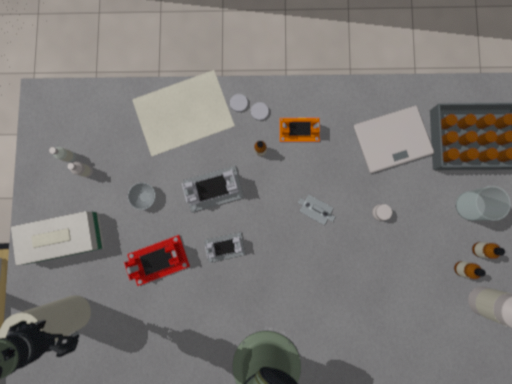

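View pics/s.png

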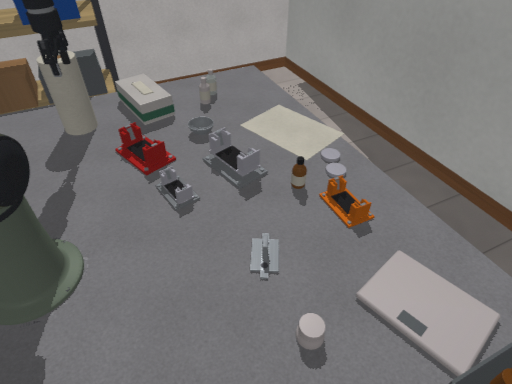

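Brackets in the top view: red (157,260), orange (300,129), large grey (212,188) and small grey (225,247). The larger grey one at (212,188) fits the description. The plate is at (317,209). I'll enlarge both to confirm.

```bash
python3 - <<'E'
import cv2,numpy as np
t=cv2.imread("pics/t.png");s=cv2.imread("pics/s.png")
A=cv2.resize(t[155:225,170:260],None,fx=4.4,fy=4.4,interpolation=cv2.INTER_CUBIC)
B=cv2.resize(t[174:244,272:362],None,fx=4.4,fy=4.4,interpolation=cv2.INTER_CUBIC)
C=cv2.resize(s[120:190,195:285],None,fx=4.2,fy=4.2,interpolation=cv2.INTER_CUBIC)
D=cv2.resize(s[220:290,220:310],None,fx=4.2,fy=4.2,interpolation=cv2.INTER_CUBIC)
im=np.vstack([np.hstack([A,B]),cv2.copyMakeBorder(np.hstack([C,D]),0,0,0,2*A.shape[1]-2*C.shape[1],0)])
cv2.imwrite("pics/c.png",im);print(im.shape)
E
```

```text
(602, 792, 3)
```

View pics/c.png

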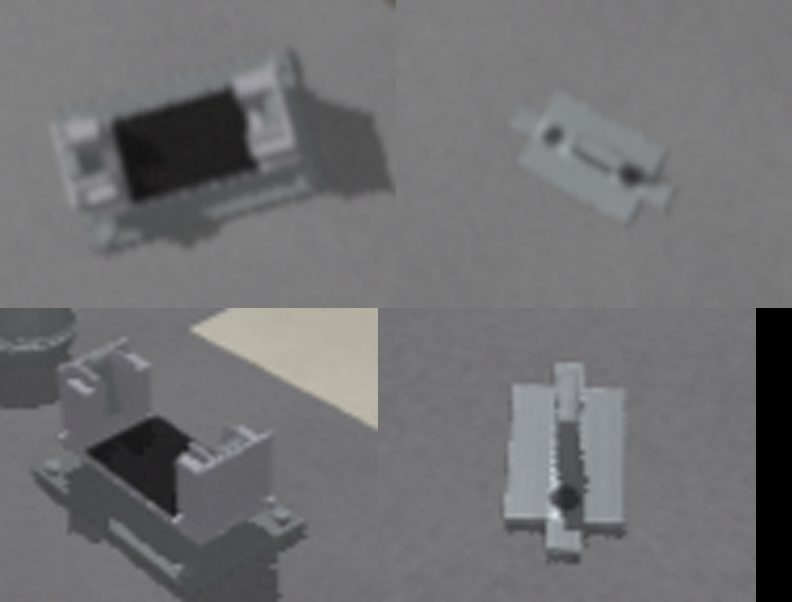

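The crops confirm it. Top left is the large grey bracket, two slotted blocks with a black seat between them. Top right is the plate, with ears at about top-view (300,201) and (334,218). Next I'll measure.

```bash
python3 - <<'E'
from h import *
from scipy.spatial.transform import Rotation as Ro
a=grab("top");b=grab("side")
def mask(g,box,f):
    x0,y0,x1,y1=box;c=g["frame"][y0:y1,x0:x1].astype(int)
    m=f(c).astype(np.uint8);m=cv2.morphologyEx(m,cv2.MORPH_OPEN,np.ones((2,2),np.uint8))
    n,l,s,ce=cv2.connectedComponentsWithStats(m);i=1+np.argmax(s[1:,4])
    p=np.argwhere(l==i)[:,::-1]+[x0,y0]
    return p.astype(np.float32)
dark=lambda c:c.max(2)<48
pa=mask(a,(180,165,245,215),dark);print("seat top",cv2.minAreaRect(pa),len(pa),pa.mean(0))
pb=mask(b,(205,135,260,180),dark);print("seat side",cv2.minAreaRect(pb),len(pb))
for z in(.024,.036,.048):
    w=np.array([onz(a,*q,z) for q in pa])[:,:2].astype(np.float32)
    (c,sz,an)=cv2.minAreaRect(w*1000);bx=cv2.boxPoints((c,sz,an))
    print("seat z",z,c,sz,an)
# plate
for g,box in((a,(290,188,345,232)),(b,(235,225,300,285))):
    x0,y0,x1,y1=box;c=g["frame"][y0:y1,x0:x1].astype(int)
    print("bench",np.median(c.reshape(-1,3),0),"plate",g["frame"][y0+15,x0+20])
bench=[np.median(g["frame"][bx[1]:bx[3],bx[0]:bx[2]].reshape(-1,3),0) for g,bx in((a,(340,190,360,240)),(b,(200,225,230,285)))]
print(bench)
for n,g,box,k,z in(("top",a,(290,188,345,232),0,.006),("side",b,(235,225,300,285),1,.006)):
    p=mask(g,box,lambda c:c.sum(2)>bench[k].sum()+45)
    w=(np.array([onz(g,*q,z) for q in p])[:,:2]*1000).astype(np.float32)
    print(n,len(p),cv2.minAreaRect(w),w.mean(0))
hand=[[onz(a,300.2,201.5,.006),onz(a,333.5,218.2,.006)],[onz(b,265.2,233.8,.006),onz(b,264,278.5,.006)]]
for h in hand: print((h[0]+h[1])/2,np.linalg.norm(h[0]-h[1]),np.degrees(np.arctan2(*(h[0]-h[1])[[1,0]])))
print("hand seat top corners",[onz(a,170+x/4.4,155+y/4.4,.036).round(4) for x,y in((115,120),(135,200),(255,165),(235,88))])
print(Ro.from_rotvec(env.observe()["tcp_rot"]).as_matrix().round(3))
E
```

```text
seat top ((212.2736053466797, 188.70755004882812), (17.71950912475586, 28.708354949951172), 74.05460357666016) 494 [211.93724 188.75507]
seat side ((231.6297607421875, 155.82162475585938), (24.188560485839844, 16.468807220458984), 36.02737045288086) 266
seat z 0.024 (555.0739135742188, 172.27484130859375) (58.04624557495117, 92.61344146728516) 15.771053314208984
seat z 0.036 (553.676513671875, 170.41290283203125) (57.435791015625, 91.63954162597656) 15.771088600158691
seat z 0.048 (552.279052734375, 168.55091857910156) (56.825321197509766, 90.66551208496094) 15.770971298217773
bench [124. 123. 124.] plate [127 131 134]
bench [117. 116. 119.] plate [150 155 160]
[array([123., 122., 123.]), array([115., 115., 117.])]
top 135 ((473.01678466796875, -153.3367156982422), (91.51176452636719, 38.90346908569336), 42.208961486816406) [ 475.5781  -153.98485]
side 772 ((489.3494567871094, -167.38369750976562), (125.03099060058594, 62.35087203979492), 60.843605041503906) [ 488.74234 -166.57294]
[ 0.4862055  -0.16642704  0.006     ] 0.11997683563215106 62.874639898761465
[ 0.48747647 -0.16727821  0.006     ] 0.12677025896280172 61.5748197392082
hand seat top corners [array([0.5747, 0.2228, 0.036 ]), array([0.5159, 0.2073, 0.036 ]), array([0.5411, 0.12  , 0.036 ]), array([0.5978, 0.135 , 0.036 ])]
[[-0.     0.314  0.949]
 [-0.001  0.949 -0.314]
 [-1.    -0.001 -0.   ]]
```

Request:
{"api": "servo_tool", "payload": {
  "commands": [
    {"gripper": 8.5, "dy": -2.3, "dz": 2.15},
    {"dy": -2.3, "dz": 2.15},
    {"dy": -2.3, "dz": 2.15},
    {"dy": -2.3, "dz": 2.15},
    {"dy": -2.3, "dz": 2.15},
    {"dy": -2.3, "dz": 2.15},
    {"dy": -2.3, "dz": 2.15},
    {"dy": -2.3, "dz": 2.15},
    {"dy": -2.3, "dz": 2.15},
    {"dy": -2.3, "dz": 2.15}
  ]
}}

```text
invalid input at $.commands[0]: expected keys gripper, dx, dy, dz, yaw
```

Request:
{"api": "servo_tool", "payload": {
  "commands": [
    {"dy": -2.3, "dz": 2.15},
    {"dy": -2.3, "dz": 2.15},
    {"dy": -2.3, "dz": 2.15},
    {"dy": -2.3, "dz": 2.15},
    {"dy": -2.3, "dz": 2.15},
    {"dy": -2.3, "dz": 2.15},
    {"dy": -2.3, "dz": 2.15},
    {"dy": -2.3, "dz": 2.15},
    {"dy": -2.3, "dz": 2.15},
    {"dy": -2.3, "dz": 2.15}
  ]
}}

```text
invalid input at $.commands[0]: expected keys gripper, dx, dy, dz, yaw
```

Request:
{"api": "servo_tool", "payload": {
  "commands": [
    {"dy": -2.3, "dz": 2.15},
    {"dy": -2.3, "dz": 2.15},
    {"dy": -2.3, "dz": 2.15},
    {"dy": -2.3, "dz": 2.15},
    {"yaw": 0.125},
    {"yaw": 0.125},
    {"yaw": 0.125},
    {"yaw": 0.125},
    {"yaw": 0.125},
    {"yaw": 0.125}
  ]
}}

```text
invalid input at $.commands[0]: expected keys gripper, dx, dy, dz, yaw
```

Request:
{"api": "servo_tool", "payload": {
  "commands": [
    {"yaw": 0.125},
    {"yaw": 0.125},
    {"yaw": 0.125},
    {"yaw": 0.125},
    {"yaw": 0.125},
    {"yaw": 0.125},
    {"yaw": 0.125},
    {"yaw": 0.125},
    {},
    {}
  ]
}}

```text
invalid input at $.commands[0]: expected keys gripper, dx, dy, dz, yaw
```

```bash
cat >> h.py <<'E'
from scipy.spatial.transform import Rotation as Ro
def go(x,y,z,ang):
    "tool-axis shift (cm) and yaw to reach; ang=world direction of tool y, deg"
    o=env.observe();R=Ro.from_rotvec(o["tcp_rot"]).as_matrix()
    a=np.degrees(np.arctan2(R[1,1],R[0,1]));d=R.T@(np.array([x,y,z])-o["tool_pos"])*100
    yw=-(((ang-a)+180)%360-180)
    print("t",round(o["t"],2),"pos",o["tool_pos"].round(4),"ang",round(a,2),"down",R[:,0].round(4),"d cm",d.round(2),"yaw",round(np.radians(yw),4),"F",o["force"].round(1),"w",round(o["gripper_width"],4))
E
python3 -c "
from h import *
go(.488,-.167,.1,-28.5)"
```

```text
t 0.2 pos [0.1728 0.5218 0.2478] ang 71.68 down [-5.e-04 -9.e-04 -1.e+00] d cm [ 14.83 -55.47  51.58] yaw 1.7484 F [-0.4 -0.1  0.5] w 0.0852
```

All five keys are required in every row.

Request:
{"api": "servo_tool", "payload": {
  "commands": [
    {"gripper": 8.5, "dx": 0, "dy": -2.3, "dz": 2.15, "yaw": 0},
    {"gripper": 8.5, "dx": 0, "dy": -2.3, "dz": 2.15, "yaw": 0},
    {"gripper": 8.5, "dx": 0, "dy": -2.3, "dz": 2.15, "yaw": 0},
    {"gripper": 8.5, "dx": 0, "dy": -2.3, "dz": 2.15, "yaw": 0},
    {"gripper": 8.5, "dx": 0, "dy": -2.3, "dz": 2.15, "yaw": 0},
    {"gripper": 8.5, "dx": 0, "dy": -2.3, "dz": 2.15, "yaw": 0},
    {"gripper": 8.5, "dx": 0, "dy": -2.3, "dz": 2.15, "yaw": 0},
    {"gripper": 8.5, "dx": 0, "dy": -2.3, "dz": 2.15, "yaw": 0},
    {"gripper": 8.5, "dx": 0, "dy": -2.3, "dz": 2.15, "yaw": 0},
    {"gripper": 8.5, "dx": 0, "dy": -2.3, "dz": 2.15, "yaw": 0}
  ]
}}

```text
t: 1.03
tool_pos: [0.3049, 0.2348, 0.2483]
tcp_rot: [0.251, 1.556, -0.251]
force: [1.2, -0.0, -0.0]
gripper_width: 0.0849
```

Request:
{"api": "servo_tool", "payload": {
  "commands": [
    {"gripper": 8.5, "dx": 0, "dy": -2.3, "dz": 2.15, "yaw": 0},
    {"gripper": 8.5, "dx": 0, "dy": -2.3, "dz": 2.15, "yaw": 0},
    {"gripper": 8.5, "dx": 0, "dy": -2.3, "dz": 2.15, "yaw": 0},
    {"gripper": 8.5, "dx": 0, "dy": -2.3, "dz": 2.15, "yaw": 0},
    {"gripper": 8.5, "dx": 0, "dy": -2.3, "dz": 2.15, "yaw": 0},
    {"gripper": 8.5, "dx": 0, "dy": -2.3, "dz": 2.15, "yaw": 0},
    {"gripper": 8.5, "dx": 0, "dy": -2.3, "dz": 2.15, "yaw": 0},
    {"gripper": 8.5, "dx": 0, "dy": -2.3, "dz": 2.15, "yaw": 0},
    {"gripper": 8.5, "dx": 0, "dy": -2.3, "dz": 2.15, "yaw": 0},
    {"gripper": 8.5, "dx": 0, "dy": -2.3, "dz": 2.15, "yaw": 0}
  ]
}}

```text
t: 1.87
tool_pos: [0.4368, -0.0513, 0.2483]
tcp_rot: [0.251, 1.556, -0.251]
force: [1.1, 0.3, -0.4]
gripper_width: 0.085
```

Request:
{"api": "servo_tool", "payload": {
  "commands": [
    {"gripper": 8.5, "dx": 0, "dy": -2.3, "dz": 2.15, "yaw": 0},
    {"gripper": 8.5, "dx": 0, "dy": -2.3, "dz": 2.15, "yaw": 0},
    {"gripper": 8.5, "dx": 0, "dy": -2.3, "dz": 2.15, "yaw": 0},
    {"gripper": 8.5, "dx": 0, "dy": -2.3, "dz": 2.15, "yaw": 0},
    {"gripper": 8.5, "dx": 0, "dy": 0, "dz": 0, "yaw": 0.124},
    {"gripper": 8.5, "dx": 0, "dy": 0, "dz": 0, "yaw": 0.124},
    {"gripper": 8.5, "dx": 0, "dy": 0, "dz": 0, "yaw": 0.124},
    {"gripper": 8.5, "dx": 0, "dy": 0, "dz": 0, "yaw": 0.124},
    {"gripper": 8.5, "dx": 0, "dy": 0, "dz": 0, "yaw": 0.124},
    {"gripper": 8.5, "dx": 0, "dy": 0, "dz": 0, "yaw": 0.124}
  ]
}}

```text
t: 2.7
tool_pos: [0.489, -0.1641, 0.248]
tcp_rot: [0.833, 1.406, -0.833]
force: [-0.1, -0.5, 0.1]
gripper_width: 0.0851
```

Request:
{"api": "servo_tool", "payload": {
  "commands": [
    {"gripper": 8.5, "dx": 0, "dy": 0, "dz": 0, "yaw": 0.124},
    {"gripper": 8.5, "dx": 0, "dy": 0, "dz": 0, "yaw": 0.124},
    {"gripper": 8.5, "dx": 0, "dy": 0, "dz": 0, "yaw": 0.124},
    {"gripper": 8.5, "dx": 0, "dy": 0, "dz": 0, "yaw": 0.124},
    {"gripper": 8.5, "dx": 0, "dy": 0, "dz": 0, "yaw": 0.124},
    {"gripper": 8.5, "dx": 0, "dy": 0, "dz": 0, "yaw": 0.124},
    {"gripper": 8.5, "dx": 0, "dy": 0, "dz": 0, "yaw": 0.124},
    {"gripper": 8.5, "dx": 0, "dy": 0, "dz": 0, "yaw": 0.124},
    {"gripper": 8.5, "dx": 0, "dy": 0, "dz": 0, "yaw": 0},
    {"gripper": 8.5, "dx": 0, "dy": 0, "dz": 0, "yaw": 0}
  ]
}}

```text
t: 3.53
tool_pos: [0.4891, -0.164, 0.2482]
tcp_rot: [1.555, 0.942, -1.555]
force: [-0.1, 0.1, 0.0]
gripper_width: 0.0852
```

```bash
python3 -c "
from h import *
go(.488,-.167,.1,-28.5)"
```

```text
t 3.53 pos [ 0.4891 -0.164   0.2482] ang -27.61 down [-2.e-04  1.e-04 -1.e+00] d cm [14.82  0.04  0.31] yaw 0.0156 F [-0.1  0.1  0. ] w 0.0852
```

Request:
{"api": "servo_tool", "payload": {
  "commands": [
    {"gripper": 8.5, "dx": 2.7, "dy": 0, "dz": 0.3, "yaw": 0.016},
    {"gripper": 8.5, "dx": 2.7, "dy": 0, "dz": 0, "yaw": 0},
    {"gripper": 8.5, "dx": 2.7, "dy": 0, "dz": 0, "yaw": 0},
    {"gripper": 8.5, "dx": 2.7, "dy": 0, "dz": 0, "yaw": 0},
    {"gripper": 8.5, "dx": 2.7, "dy": 0, "dz": 0, "yaw": 0},
    {"gripper": 8.5, "dx": 2.7, "dy": 0, "dz": 0, "yaw": 0},
    {"gripper": 8.5, "dx": 1.3, "dy": 0, "dz": 0, "yaw": 0},
    {"gripper": 8.5, "dx": 0, "dy": 0, "dz": 0, "yaw": 0}
  ]
}}

```text
t: 4.2
tool_pos: [0.4854, -0.1656, 0.0702]
tcp_rot: [1.565, 0.936, -1.571]
force: [-0.6, 0.5, 0.4]
gripper_width: 0.085
```

```bash
python3 - <<'E'
from h import *
s=grab("side");c=s["frame"][190:300,200:330,::-1]
cv2.imwrite("pics/g.png",cv2.resize(c,None,fx=5,fy=5,interpolation=cv2.INTER_CUBIC))
go(.488,-.167,.03,-28.5)
E
```

```text
t 4.25 pos [ 0.4866 -0.1661  0.0719] ang -28.59 down [-0.0032  0.0017 -1.    ] d cm [4.19 0.18 0.01] yaw -0.0016 F [ 0.1 -0.3  0.4] w 0.085
```

View pics/g.png

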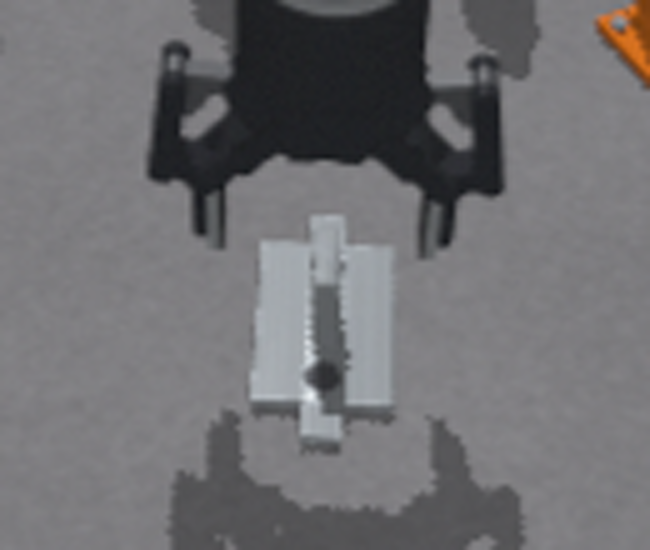

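The open jaws straddle the tab at crop (325,300) and look centred. I'll go down and grip.

Request:
{"api": "servo_tool", "payload": {
  "commands": [
    {"gripper": 8.5, "dx": 1.4, "dy": 0.0, "dz": 0, "yaw": 0},
    {"gripper": 8.5, "dx": 1.4, "dy": 0, "dz": 0, "yaw": 0},
    {"gripper": 8.5, "dx": 1.4, "dy": 0, "dz": 0, "yaw": 0},
    {"gripper": 8.5, "dx": 0, "dy": 0, "dz": 0, "yaw": 0},
    {"gripper": 8.5, "dx": 0, "dy": 0, "dz": 0, "yaw": 0},
    {"gripper": 0.5, "dx": 0, "dy": 0, "dz": 0, "yaw": 0},
    {"gripper": 0.5, "dx": 0, "dy": 0, "dz": 0, "yaw": 0},
    {"gripper": 0.5, "dx": 0, "dy": 0, "dz": 0, "yaw": 0},
    {"gripper": 0.5, "dx": 0, "dy": 0, "dz": 0, "yaw": 0},
    {"gripper": 0.5, "dx": 0, "dy": 0, "dz": 0, "yaw": 0}
  ],
  "newtons": 50
}}

```text
t: 5.08
tool_pos: [0.4881, -0.1669, 0.0318]
tcp_rot: [1.568, 0.928, -1.567]
force: [-0.5, -1.0, 0.4]
gripper_width: 0.0252
```

Request:
{"api": "servo_tool", "payload": {
  "commands": [
    {"gripper": 0.5, "dx": 0, "dy": 0, "dz": 0, "yaw": 0},
    {"gripper": 0.5, "dx": 0, "dy": 0, "dz": 0, "yaw": 0},
    {"gripper": 0.5, "dx": 0, "dy": 0, "dz": 0, "yaw": 0},
    {"gripper": 0.5, "dx": 0, "dy": 0, "dz": 0, "yaw": 0}
  ],
  "newtons": 50
}}

```text
t: 5.42
tool_pos: [0.488, -0.1668, 0.0316]
tcp_rot: [1.568, 0.929, -1.568]
force: [-0.9, 0.2, 6.0]
gripper_width: 0.0116
```

Request:
{"api": "servo_tool", "payload": {
  "commands": [
    {"gripper": 0.5, "dx": -0.5, "dy": 0, "dz": 0, "yaw": 0},
    {"gripper": 0.5, "dx": -1.5, "dy": 0, "dz": 0, "yaw": 0},
    {"gripper": 0.5, "dx": -2.5, "dy": 0, "dz": 0, "yaw": 0},
    {"gripper": 0.5, "dx": -3, "dy": 0, "dz": 0, "yaw": 0},
    {"gripper": 0.5, "dx": -3, "dy": 0, "dz": 0, "yaw": 0},
    {"gripper": 0.5, "dx": -3, "dy": 0, "dz": 0, "yaw": 0},
    {"gripper": 0.5, "dx": -1.5, "dy": 0, "dz": 0, "yaw": 0},
    {"gripper": 0.5, "dx": 0, "dy": 0, "dz": 0, "yaw": 0},
    {"gripper": 0.5, "dx": 0, "dy": 0, "dz": 0, "yaw": 0}
  ],
  "newtons": 80
}}

```text
t: 6.17
tool_pos: [0.4877, -0.1667, 0.1812]
tcp_rot: [1.568, 0.929, -1.568]
force: [0.3, -0.2, -4.3]
gripper_width: 0.0112
```

Request:
{"api": "servo_tool", "payload": {
  "commands": [
    {"gripper": 0.5, "dx": 0, "dy": -0.5, "dz": -1.6, "yaw": 0},
    {"gripper": 0.5, "dx": 0, "dy": -1, "dz": -3.2, "yaw": 0},
    {"gripper": 0.5, "dx": 0, "dy": -1, "dz": -3.2, "yaw": 0},
    {"gripper": 0.5, "dx": 0, "dy": -1, "dz": -3.2, "yaw": 0},
    {"gripper": 0.5, "dx": 0, "dy": -1, "dz": -3.2, "yaw": 0},
    {"gripper": 0.5, "dx": 0, "dy": -1, "dz": -3.2, "yaw": 0},
    {"gripper": 0.5, "dx": 0, "dy": -1, "dz": -3.2, "yaw": 0},
    {"gripper": 0.5, "dx": 0, "dy": -1, "dz": -3.2, "yaw": 0},
    {"gripper": 0.5, "dx": 0, "dy": -1, "dz": -3.2, "yaw": 0},
    {"gripper": 0.5, "dx": 0, "dy": -1, "dz": -3.2, "yaw": 0}
  ]
}}

```text
t: 7.0
tool_pos: [0.5488, 0.147, 0.1783]
tcp_rot: [1.564, 0.931, -1.573]
force: [-0.0, -0.2, -4.6]
gripper_width: 0.011
```

Request:
{"api": "servo_tool", "payload": {
  "commands": [
    {"gripper": 0.5, "dx": 0, "dy": -0.7, "dz": -2.4, "yaw": -0.05},
    {"gripper": 0.5, "dx": 0, "dy": 0, "dz": 0, "yaw": -0.1},
    {"gripper": 0.5, "dx": 0, "dy": 0, "dz": 0, "yaw": -0.1},
    {"gripper": 0.5, "dx": 0, "dy": 0, "dz": 0, "yaw": -0.1},
    {"gripper": 0.5, "dx": 0, "dy": 0, "dz": 0, "yaw": -0.1},
    {"gripper": 0.5, "dx": 0, "dy": 0, "dz": 0, "yaw": -0.1},
    {"gripper": 0.5, "dx": 0, "dy": 0, "dz": 0, "yaw": -0.1},
    {"gripper": 0.5, "dx": 0, "dy": 0, "dz": 0, "yaw": -0.1},
    {"gripper": 0.5, "dx": 0, "dy": 0, "dz": 0, "yaw": 0},
    {"gripper": 0.5, "dx": 0, "dy": 0, "dz": 0, "yaw": 0}
  ]
}}

```text
t: 7.83
tool_pos: [0.5545, 0.1697, 0.179]
tcp_rot: [1.024, 1.319, -1.029]
force: [1.2, 0.3, -3.0]
gripper_width: 0.0112
```

```bash
python3 - <<'E'
from h import *
go(.5555,.171,.15,15.8)
s=grab("side","pics/s2.png");t=grab("top","pics/t2.png")
z=lambda f,x,y:cv2.resize(f["frame"][y:y+100,x:x+132,::-1],None,fx=3,fy=3,interpolation=cv2.INTER_CUBIC)
z2=lambda f,x,y:cv2.resize(f["frame"][y:y+150,x:x+132,::-1],None,fx=3,fy=3,interpolation=cv2.INTER_CUBIC)
cv2.imwrite("pics/h.png",np.hstack([z2(s,170,70),z2(t,150,115)]))
E
```

```text
t 7.83 pos [0.5545 0.1697 0.179 ] ang 14.12 down [-4.e-03 -7.e-04 -1.e+00] d cm [ 2.9   0.14 -0.1 ] yaw -0.0293 F [ 1.2  0.3 -3. ] w 0.0112
```

View pics/h.png

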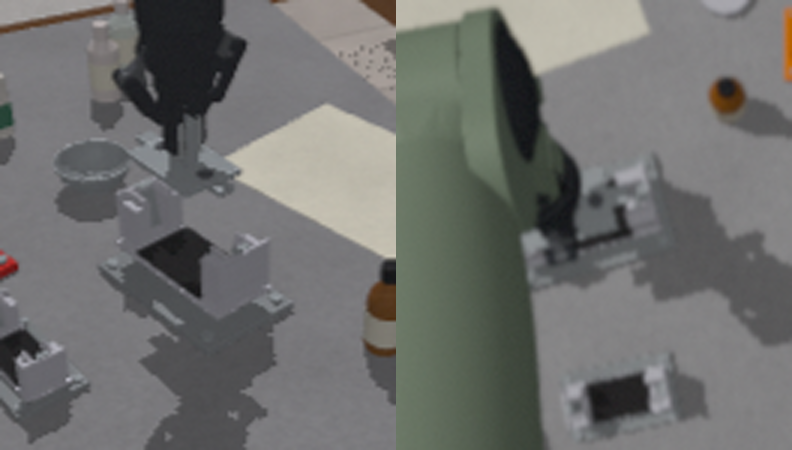

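The plate hangs level above the cradle (side crop: plate (185,165), cradle (195,255)). I'll triangulate the four block-top corners from the clean crops to get the bracket's centre, direction and height.

```bash
python3 - <<'E'
from h import *
a=grab("top");b=grab("side")
A=lambda x,y:(170+x/4.4,155+y/4.4)
S=lambda x,y:(195+x/4.2,120+(y-308)/4.2)
P={}
for n,pa,pb in(("-y-x",A(298,155),S(180,460)),("-y+x",A(272,68),S(272,431)),("+y-x",A(75,210),S(60,368)),("+y+x",A(52,123),S(130,342))):
    o1,d1=ray(a,*pa);o2,d2=ray(b,*pb)
    st=np.linalg.lstsq(np.c_[d1,-d2],o2-o1,rcond=None)[0]
    p,q=o1+d1*st[0],o2+d2*st[1];P[n]=(p+q)/2;print(n,P[n].round(4),"gap mm",(np.linalg.norm(p-q)*1e3).round(1))
c=sum(P.values())/4;print("centre",c)
v=(P["+y-x"]+P["+y+x"]-P["-y-x"]-P["-y+x"])/2;print(np.linalg.norm(v),np.degrees(np.arctan2(v[1],v[0])))
# foot corners from side at z=.010 (crop px)
for q in((35,470),(185,573),(303,523)):print(onz(b,*S(*q),.010).round(4))
f=cv2.resize(cv2.imread("pics/s.png")[120:192,198:270],None,fx=8,fy=8,interpolation=cv2.INTER_CUBIC)
cv2.imwrite("pics/f.png",f)
E
```

```text
-y-x [0.5376 0.0841 0.1041] gap mm 6.3
-y+x [0.605  0.1013 0.0939] gap mm 5.1
+y-x [0.507  0.2378 0.0909] gap mm 4.9
+y+x [0.5681 0.2565 0.0851] gap mm 4.0
centre [0.55443181 0.16993387 0.09352131]
0.15855162759471175 102.34627889176777
[0.483  0.2373 0.01  ]
[0.5353 0.0842 0.01  ]
[0.6316 0.0974 0.01  ]
```

View pics/f.png

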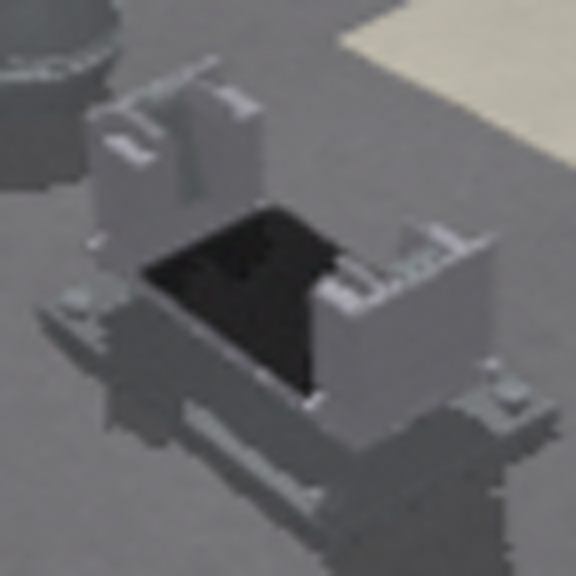

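The block tops come out at z ≈ 0.093, which puts the seat about 15–20 mm above its lowest setting. The centre is about (0.555, 0.1695), from the foot diagonal, seat and block corners within 3 mm. The bracket's x axis points at about 15.6°. I'll align and go down to just above the mouth.

Request:
{"api": "servo_tool", "payload": {
  "commands": [
    {"gripper": 0.5, "dx": 0.8, "dy": 0.05, "dz": 0, "yaw": -0.026},
    {"gripper": 0.5, "dx": 1.6, "dy": 0, "dz": 0, "yaw": 0},
    {"gripper": 0.5, "dx": 1.5, "dy": 0, "dz": 0, "yaw": 0},
    {"gripper": 0.5, "dx": 0, "dy": 0, "dz": 0, "yaw": 0},
    {"gripper": 0.5, "dx": 0, "dy": 0, "dz": 0, "yaw": 0},
    {"gripper": 0.5, "dx": 0, "dy": 0, "dz": 0, "yaw": 0}
  ]
}}

```text
t: 8.53
tool_pos: [0.5568, 0.1701, 0.1429]
tcp_rot: [1.005, 1.326, -1.004]
force: [-0.2, 0.1, -3.4]
gripper_width: 0.0111
```

```bash
python3 - <<'E'
from h import *
go(.555,.1695,.14,15.6)
s=grab("side","pics/s3.png");t=grab("top","pics/t3.png")
z=lambda f,x,y:cv2.resize(f["frame"][y:y+75,x:x+75,::-1],None,fx=5.3,fy=5.3,interpolation=cv2.INTER_CUBIC)
cv2.imwrite("pics/i.png",np.hstack([z(s,196,112),z(t,176,148)]))
E
```

```text
t 8.53 pos [0.5568 0.1701 0.1429] ang 15.73 down [ 7.e-04  1.e-04 -1.e+00] d cm [ 0.29 -0.19  0.01] yaw 0.0023 F [-0.2  0.1 -3.4] w 0.0111
```

View pics/i.png

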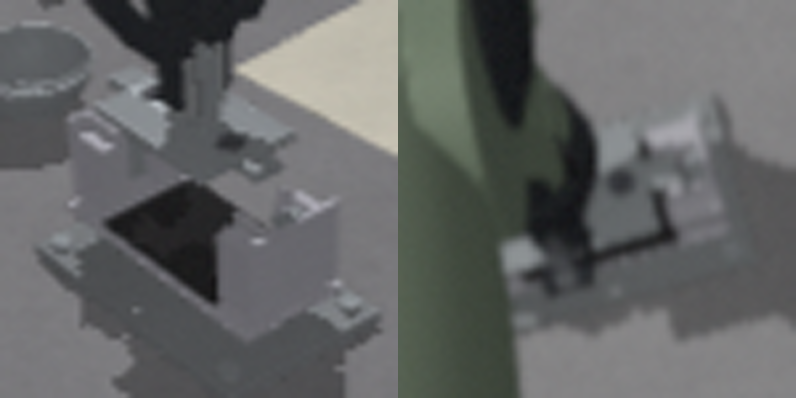

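```bash
python3 - <<'E'
from h import *
gs={"t":grab("top"),"s":grab("side")}
c=np.array([.555,.1695]);th=np.radians(15.6);ex=np.array([np.cos(th),np.sin(th)]);ey=np.array([-ex[1],ex[0]])
xs=np.arange(-60,60,.5);ys=np.arange(-95,95,.5)
X,Y=np.meshgrid(ys,xs)  # image cols = plate y, rows = plate x
def rect(img,g,z):
    W=np.c_[(c+(Y.ravel()[:,None]*ex+X.ravel()[:,None]*ey)/1000),np.full(X.size,z)]
    m=proj(g,W).astype(np.float32).reshape(*X.shape,2)
    r=cv2.remap(img,m[...,0],m[...,1],cv2.INTER_CUBIC)
    for k in range(-80,81,20): r[0:6,int((k+95)*2)]=(0,255,0)
    for k in range(-40,41,20): r[int((k+60)*2),0:6]=(0,255,0)
    r[120,::6]=(0,0,255); r[::6,190]=(0,0,255)
    return r
T,S,T3,S3=[cv2.imread(f"pics/{n}.png") for n in("t","s","t3","s3")]
im=np.vstack([np.hstack([rect(T,gs["t"],.093),rect(S,gs["s"],.093)]),np.hstack([rect(T3,gs["t"],.114),rect(S3,gs["s"],.1155)])])
cv2.imwrite("pics/r.png",im);print(im.shape)
E
```

```text
(480, 760, 3)
```

View pics/r.png

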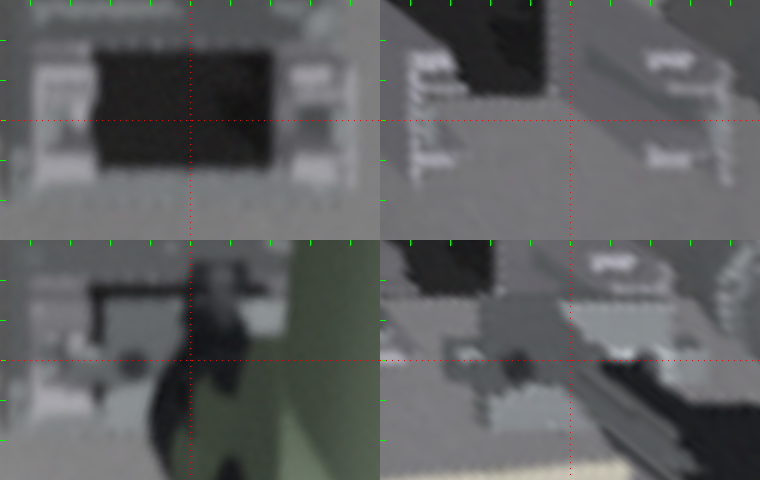

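Before trusting the roughly 5 mm disagreement between the views, I'll check the helper round trip and the calibration's constancy. I'll also check where the TCP projects in both views.

```bash
python3 - <<'E'
from h import *
for n in("top","side"):
    g=grab(n);print(n,g["cx"],g["cy"],g["fov_y"],g["rvec"],g["tvec"],"rt",proj(g,onz(g,212,188,.04)))
T=cv2.imread("pics/t.png")
g=grab("top")
print(cv2.cvtColor(T,cv2.COLOR_BGR2GRAY)[178:200,212])
print(cv2.cvtColor(T,cv2.COLOR_BGR2GRAY)[188,190:236])
for z in(.041,.093):
  q=np.array([onz(g,u,v,z)[:2] for u,v in((212.3,188.7),)])-[.555,.1695]
  th=np.radians(15.6);print(z,q@np.array([[np.cos(th),-np.sin(th)],[np.sin(th),np.cos(th)]])*1000)
E
```

```text
top 258.59838890178196 193.03330846850852 56.740957347300125 [ 2.15326845 -2.16127402  0.08550634] [0.02408505 0.53961935 1.11531444] rt [[212. 188.]]
side 247.80454538165083 183.6201226900302 57.476352991754126 [ 2.23947621 -0.50264873  0.21919068] [-0.47363918  0.20742625  0.76972871] rt [[212. 188.]]
[52 34 34 31 32 34 32 31 29 33 31 36 33 32 31 31 31 32 34 53 81 92]
[ 91  90  90  92  94  89  65  38  26  23  20  20  22  23  23  27  30  31
  33  32  30  31  31  31  34  32  33  33  32  33  33  30  32  34  32  38
  80 126 142 150 154 151 149 144 140 132]
0.041 [[-1.87891948  0.66265026]]
0.093 [[-9.87758645 -5.48095105]]
```

```bash
python3 - <<'E'
import cv2,numpy as np
r=cv2.cvtColor(cv2.imread("pics/r.png"),cv2.COLOR_BGR2GRAY).astype(int)
np.set_printoptions(linewidth=250)
T,S=r[:240,:380],r[:240,380:]
print("seat rows",np.where(T[:,150:170].mean(1)<60)[0][[0,-1]],"cols",np.where(T[90:120].mean(0)<60)[0][[0,-1]])
def p(I,n,c0,c1):print(n,"x from -40:",I[40:200,c0:c1].mean(1).reshape(-1,4).mean(1).round().astype(int))
p(T,"T -y prongs",50,85);p(T,"T +y prongs",295,325);p(S,"S -y prongs",42,60);p(S,"S +y prongs",275,300)
for n,I in(("T",T),("S",S)):
  print(n,"y from -90 row prong",I[62:84,10:370].mean(0).reshape(-1,6).mean(1).round().astype(int))
E
```

```text
seat rows [ 52 165] cols [ 97 272]
T -y prongs x from -40: [102 111 113 109 106 112 128 144 152 149 140 133 132 136 139 140 139 138 136 133 125 120 112 106 102 100 101 111 126 142 153 158 159 157 150 141 132 126 124 123]
T +y prongs x from -40: [109 109 108 104 102 108 124 142 152 153 145 136 132 131 128 118 102  89  82  81  81  81  82  85  87  91  96 107 122 138 151 158 160 158 152 144 135 130 126 124]
S -y prongs x from -40: [ 88  97 113 140 161 167 162 139 108  97 108 128 129 111 102 110 117 125 129 127 120 123 127 126 122 119 115 120 140 157 157 141 123 115 113 116 117 115 115 115]
S +y prongs x from -40: [ 96 100 114 138 157 158 138 112  98  99 107 114 112 100  89  84  85  87  91  93  94  96  99 101 101 101 107 122 141 154 155 142 125 116 115 115 116 116 116 115]
T y from -90 row prong [ 83  85  87 102 126 140 141 141 140 139 140 140 136 121  80  42  31  31  32  32  33  32  33  32  32  32  32  32  31  31  33  32  32  32  32  32  32  32  30  27  24  22  28  46  73  89 107 129 139 141 142 142 138 123 112 118 134 137 128 126]
S y from -90 row prong [ 99  99 110 139 148 132 128 126 119 121 103  61  36  34  34  35  35  35  35  35  33  33  32  30  31  46  79  98  99  98  97  96  95  92  90  88  87  87  88  90  93  96 102 115 118 111 113 117 118 115 102  98 100 102 111 120 111  88  76  75]
```

```bash
python3 - <<'E'
from h import *
g=grab("top");th=np.radians(15.6);ex=np.array([np.cos(th),np.sin(th)]);ey=np.array([-ex[1],ex[0]])
for a,b in((-5.7,-2.8),(-9.9,-5.5)):
    w=[.555,.1695]+(a*ex+b*ey)/1000;p=proj(g,[*w,.093]);print(w,p,onz(g,*p[0],.093))
t=cv2.cvtColor(cv2.imread("pics/t.png"),cv2.COLOR_BGR2GRAY)[165:215,180:245]
m=(t<60).astype(np.uint8);n,l,s,c=cv2.connectedComponentsWithStats(m);i=1+np.argmax(s[1:,4]);print(s[i],c[i]+[180,165])
E
```

```text
[0.55026295 0.1652703 ] [[211.09968753 187.62946304]] [0.55026295 0.1652703  0.093     ]
[0.54694375 0.1615403 ] [[212.30791731 188.70532902]] [0.54694375 0.1615403  0.093     ]
[ 16  11  32  25 546] [211.17765568 187.82417582]
```

The earlier mask was biased by the 2×2 opening, and the rectified profiles are right. The two cameras differ by a few mm, so I'll calibrate each against the held plate, whose pose is known from the TCP.

```bash
python3 - <<'E'
from h import *
np.set_printoptions(linewidth=250)
c=np.array([.5568,.1701]);th=np.radians(15.73);ex=np.array([np.cos(th),np.sin(th)]);ey=np.array([-ex[1],ex[0]])
xs=np.arange(-60,60,.5);ys=np.arange(-95,95,.5);X,Y=np.meshgrid(ys,xs)
def rect(n,g,z):
    W=np.c_[(c+(Y.ravel()[:,None]*ex+X.ravel()[:,None]*ey)/1000),np.full(X.size,z)]
    m=proj(g,W).astype(np.float32).reshape(*X.shape,2)
    return cv2.remap(cv2.imread(f"pics/{n}.png"),m[...,0],m[...,1],cv2.INTER_CUBIC)
T=rect("t3",grab("top"),.1173);S=rect("s3",grab("side"),.1173)
im=np.hstack([T,S]);im[120,::8]=(0,0,255);im[:,[190,570]][::8]=(0,0,255)
im[::8,190]=(0,0,255);im[::8,570]=(0,0,255)
for k in(-32,-9,9,32): im[int(120+2*k),0:10]=(0,255,0);im[int(120+2*k),380:390]=(0,255,0)
for k in(-64,-46,46,64): im[:8,int(190+2*k)]=(0,255,0);im[:8,380+int(190+2*k)]=(0,255,0)
cv2.imwrite("pics/q.png",im)
T=cv2.cvtColor(T,cv2.COLOR_BGR2GRAY).astype(int);S=cv2.cvtColor(S,cv2.COLOR_BGR2GRAY).astype(int)
def p(I,n,a,b):print(n,I[40:200,a:b].mean(1).reshape(-1,4).mean(1).round().astype(int))
p(T,"T body x",105,130);p(T,"T ear x",66,92);p(S,"S body x",105,135);p(S,"S ear-",66,90);p(S,"S ear+",290,312)
print("T ear y from -90",T[112:128,10:130].mean(0).reshape(-1,6).mean(1).round().astype(int));print("S ear y",S[112:128,10:370].mean(0).reshape(-1,6).mean(1).round().astype(int))
E
```

```text
T body x [ 49  38  46  66  84  95 100 100  99 100 100 100  99  98  98  96  91  85  80  78  77  80  86  92 100 110 122 132 138 141 141 141 141 141 140 137 132 128 128 129]
T ear x [ 98  93  91  96 103 109 112 113 112 110 108 109 115 120 124 127 127 121 112 103 100 100 100 100 103 111 126 141 153 159 158 152 143 136 132 131 131 129 129 129]
S body x [101  99  91  89  90  90  90  90  90  89  89  88  88  88  87  83  76  69  65  64  65  67  72  78  86  98 113 129 138 139 138 138 138 136 134 131 126 124 123 122]
S ear- [ 39  50  79 111 123 123 123 124 123 122 123 119 106  94  97 114 125 122 105  90  87  87  90  98 110 118 122 122 120 120 121 121 121 121 122 123 124 124 124 124]
S ear+ [ 80  82  92 108 119 121 121 119 119 119 119 114 105  96  97 114 134 142 140 137 138 139 139 137 128 118 107  89  65  44  33  31  31  31  34  37  41  41  38  39]
T ear y from -90 [ 89  91  97 114 126 121 118 109  93  92 101 106 108 109 106 101  98  88  69  56]
S ear y [134 133 125 124 124 124 123 115  95  85  90  98  96  89  92  88  86  78  60  48  47  49  59  75  85  87  88  88  87  86  84  87  90  84  61  43  47  49  56  51  39  50  68  94 137 158 151 138 137 138 137 132 125 120 119 120 121 120 120 121]
```

View pics/q.png

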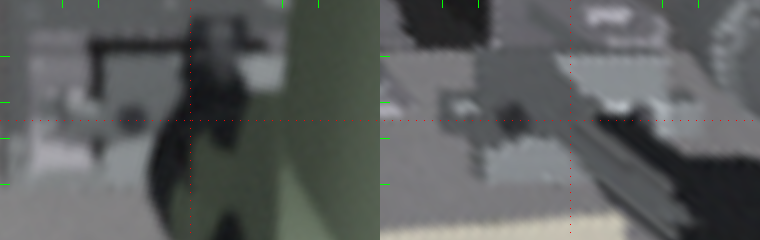

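With each camera corrected by the held plate, both views agree. The bracket centre is about 1 mm along +tool y and 2 mm along −tool z from the TCP. The block tops are at z ≈ 0.085, so the seat is at about 0.033. I'll nudge over and go down gently.

Request:
{"api": "servo_tool", "payload": {
  "commands": [
    {"gripper": 0.5, "dx": 0, "dy": 0.1, "dz": -0.2, "yaw": 0},
    {"gripper": 0.5, "dx": 0.5, "dy": 0, "dz": 0, "yaw": 0},
    {"gripper": 0.5, "dx": 0.5, "dy": 0, "dz": 0, "yaw": 0},
    {"gripper": 0.5, "dx": 0.5, "dy": 0, "dz": 0, "yaw": 0},
    {"gripper": 0.5, "dx": 0.2, "dy": 0, "dz": 0, "yaw": 0},
    {"gripper": 0.5, "dx": 0, "dy": 0, "dz": 0, "yaw": 0},
    {"gripper": 0.5, "dx": 0, "dy": 0, "dz": 0, "yaw": 0}
  ]
}}

```text
t: 9.62
tool_pos: [0.5565, 0.1722, 0.1249]
tcp_rot: [1.004, 1.327, -1.005]
force: [0.6, -0.3, -2.7]
gripper_width: 0.0111
```

Request:
{"api": "servo_tool", "payload": {
  "commands": [
    {"gripper": 0.5, "dx": 0.2, "dy": 0, "dz": 0, "yaw": 0},
    {"gripper": 0.5, "dx": 0.2, "dy": 0, "dz": 0, "yaw": 0},
    {"gripper": 0.5, "dx": 0, "dy": 0, "dz": 0, "yaw": 0},
    {"gripper": 0.5, "dx": 0, "dy": 0, "dz": 0, "yaw": 0}
  ]
}}

```text
t: 9.95
tool_pos: [0.5567, 0.1722, 0.1212]
tcp_rot: [1.004, 1.327, -1.004]
force: [0.1, -0.5, -3.9]
gripper_width: 0.0116
```

Request:
{"api": "servo_tool", "payload": {
  "commands": [
    {"gripper": 0.5, "dx": 0.2, "dy": 0, "dz": 0, "yaw": 0},
    {"gripper": 0.5, "dx": 0.2, "dy": 0, "dz": 0, "yaw": 0},
    {"gripper": 0.5, "dx": 0, "dy": 0, "dz": 0, "yaw": 0},
    {"gripper": 0.5, "dx": 0, "dy": 0, "dz": 0, "yaw": 0}
  ]
}}

```text
t: 10.28
tool_pos: [0.5566, 0.1722, 0.1171]
tcp_rot: [1.004, 1.327, -1.005]
force: [0.2, 0.3, -3.7]
gripper_width: 0.0106
```

```bash
python3 - <<'E'
from h import *
go(.557,.1726,.14,15.6);print(env.observe()["wrist_torque"])
s=grab("side","pics/s4.png");t=grab("top","pics/t4.png")
z=lambda f,x,y:cv2.resize(f["frame"][y:y+65,x:x+65,::-1],None,fx=6,fy=6,interpolation=cv2.INTER_CUBIC)
cv2.imwrite("pics/j.png",np.hstack([z(s,202,120),z(t,180,152)]))
E
```

```text
t 10.28 pos [0.5566 0.1722 0.1171] ang 15.75 down [-4.e-04 -1.e-04 -1.e+00] d cm [-2.29  0.05 -0.03] yaw 0.0027 F [ 0.2  0.3 -3.7] w 0.0106
[-0.09064716  0.00537426 -0.02327713]
```

View pics/j.png

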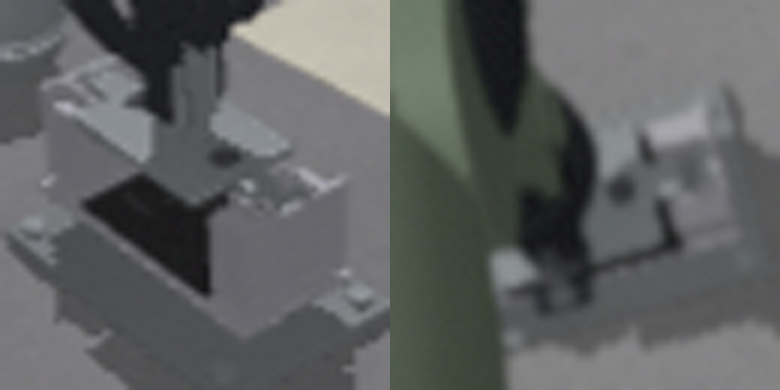

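The ears are at the mouths: side crop left (100,75), right (270,190), sitting between the prongs. I'll keep going down in small steps and watch the force.

Request:
{"api": "servo_tool", "payload": {
  "commands": [
    {"gripper": 0.5, "dx": 0.15, "dy": 0, "dz": 0, "yaw": 0},
    {"gripper": 0.5, "dx": 0.15, "dy": 0, "dz": 0, "yaw": 0},
    {"gripper": 0.5, "dx": 0.1, "dy": 0, "dz": 0, "yaw": 0},
    {"gripper": 0.5, "dx": 0, "dy": 0, "dz": 0, "yaw": 0},
    {"gripper": 0.5, "dx": 0, "dy": 0, "dz": 0, "yaw": 0}
  ]
}}

```text
t: 10.8
tool_pos: [0.5569, 0.1722, 0.1132]
tcp_rot: [1.004, 1.327, -1.004]
force: [0.3, 0.2, -3.4]
gripper_width: 0.0113
```

Request:
{"api": "servo_tool", "payload": {
  "commands": [
    {"gripper": 0.5, "dx": 0.15, "dy": 0, "dz": 0, "yaw": 0},
    {"gripper": 0.5, "dx": 0.15, "dy": 0, "dz": 0, "yaw": 0},
    {"gripper": 0.5, "dx": 0.1, "dy": 0, "dz": 0, "yaw": 0},
    {"gripper": 0.5, "dx": 0, "dy": 0, "dz": 0, "yaw": 0},
    {"gripper": 0.5, "dx": 0, "dy": 0, "dz": 0, "yaw": 0}
  ]
}}

```text
t: 11.22
tool_pos: [0.5568, 0.1722, 0.1092]
tcp_rot: [1.004, 1.327, -1.004]
force: [-0.5, -0.1, -4.3]
gripper_width: 0.0112
```

Request:
{"api": "servo_tool", "payload": {
  "commands": [
    {"gripper": 0.5, "dx": 0.15, "dy": 0, "dz": 0, "yaw": 0},
    {"gripper": 0.5, "dx": 0.15, "dy": 0, "dz": 0, "yaw": 0},
    {"gripper": 0.5, "dx": 0.1, "dy": 0, "dz": 0, "yaw": 0},
    {"gripper": 0.5, "dx": 0, "dy": 0, "dz": 0, "yaw": 0},
    {"gripper": 0.5, "dx": 0, "dy": 0, "dz": 0, "yaw": 0}
  ]
}}

```text
t: 11.63
tool_pos: [0.5572, 0.1716, 0.1055]
tcp_rot: [1.004, 1.325, -1.005]
force: [1.7, -3.3, -2.1]
gripper_width: 0.0113
```

Request:
{"api": "servo_tool", "payload": {
  "commands": [
    {"gripper": 0.5, "dx": 0.15, "dy": 0, "dz": 0, "yaw": 0},
    {"gripper": 0.5, "dx": 0.15, "dy": 0, "dz": 0, "yaw": 0},
    {"gripper": 0.5, "dx": 0.1, "dy": 0, "dz": 0, "yaw": 0},
    {"gripper": 0.5, "dx": 0, "dy": 0, "dz": 0, "yaw": 0},
    {"gripper": 0.5, "dx": 0, "dy": 0, "dz": 0, "yaw": 0}
  ]
}}

```text
t: 12.05
tool_pos: [0.5577, 0.1713, 0.1018]
tcp_rot: [1.004, 1.324, -1.005]
force: [1.6, -5.4, -0.1]
gripper_width: 0.0113
```

There's a lateral push of about 5.6 N along −y of the bracket, so the plate sits slightly too far +y. I'll ease it over and continue.

Request:
{"api": "servo_tool", "payload": {
  "commands": [
    {"gripper": 0.5, "dx": 0, "dy": 0, "dz": 0.15, "yaw": 0},
    {"gripper": 0.5, "dx": 0, "dy": 0, "dz": 0, "yaw": 0},
    {"gripper": 0.5, "dx": 0, "dy": 0, "dz": 0, "yaw": 0}
  ]
}}

```text
t: 12.3
tool_pos: [0.5577, 0.1706, 0.1015]
tcp_rot: [1.005, 1.326, -1.004]
force: [2.0, -4.4, -0.3]
gripper_width: 0.0114
```

Request:
{"api": "servo_tool", "payload": {
  "commands": [
    {"gripper": 0.5, "dx": 0.15, "dy": 0, "dz": 0, "yaw": 0},
    {"gripper": 0.5, "dx": 0.15, "dy": 0, "dz": 0, "yaw": 0},
    {"gripper": 0.5, "dx": 0.1, "dy": 0, "dz": 0, "yaw": 0},
    {"gripper": 0.5, "dx": 0, "dy": 0, "dz": 0, "yaw": 0},
    {"gripper": 0.5, "dx": 0, "dy": 0, "dz": 0, "yaw": 0}
  ]
}}

```text
t: 12.72
tool_pos: [0.5574, 0.1704, 0.0972]
tcp_rot: [1.004, 1.326, -1.005]
force: [2.7, -3.9, -0.2]
gripper_width: 0.0114
```

Request:
{"api": "servo_tool", "payload": {
  "commands": [
    {"gripper": 0.5, "dx": 0, "dy": 0, "dz": 0.15, "yaw": 0},
    {"gripper": 0.5, "dx": 0.15, "dy": 0, "dz": 0, "yaw": 0},
    {"gripper": 0.5, "dx": 0.15, "dy": 0, "dz": 0, "yaw": 0},
    {"gripper": 0.5, "dx": 0.1, "dy": 0, "dz": 0, "yaw": 0},
    {"gripper": 0.5, "dx": 0, "dy": 0, "dz": 0, "yaw": 0},
    {"gripper": 0.5, "dx": 0, "dy": 0, "dz": 0, "yaw": 0}
  ]
}}

```text
t: 13.22
tool_pos: [0.5577, 0.1698, 0.0933]
tcp_rot: [1.005, 1.327, -1.003]
force: [1.4, 0.1, 1.5]
gripper_width: 0.0111
```

Request:
{"api": "servo_tool", "payload": {
  "commands": [
    {"gripper": 0.5, "dx": 0.15, "dy": 0, "dz": 0, "yaw": 0},
    {"gripper": 0.5, "dx": 0.15, "dy": 0, "dz": 0, "yaw": 0},
    {"gripper": 0.5, "dx": 0.1, "dy": 0, "dz": 0, "yaw": 0},
    {"gripper": 0.5, "dx": 0, "dy": 0, "dz": 0, "yaw": 0},
    {"gripper": 0.5, "dx": 0, "dy": 0, "dz": 0, "yaw": 0}
  ]
}}

```text
t: 13.63
tool_pos: [0.5576, 0.1695, 0.089]
tcp_rot: [1.005, 1.327, -1.004]
force: [1.0, 0.9, 0.2]
gripper_width: 0.0109
```

Request:
{"api": "servo_tool", "payload": {
  "commands": [
    {"gripper": 0.5, "dx": 0.15, "dy": 0, "dz": 0, "yaw": 0},
    {"gripper": 0.5, "dx": 0.15, "dy": 0, "dz": 0, "yaw": 0},
    {"gripper": 0.5, "dx": 0.1, "dy": 0, "dz": 0, "yaw": 0},
    {"gripper": 0.5, "dx": 0, "dy": 0, "dz": 0, "yaw": 0},
    {"gripper": 0.5, "dx": 0, "dy": 0, "dz": 0, "yaw": 0}
  ]
}}

```text
t: 14.05
tool_pos: [0.5576, 0.1694, 0.085]
tcp_rot: [1.004, 1.327, -1.004]
force: [1.7, 0.3, 1.7]
gripper_width: 0.0109
```

Request:
{"api": "servo_tool", "payload": {
  "commands": [
    {"gripper": 0.5, "dx": 0.1, "dy": 0, "dz": 0, "yaw": 0},
    {"gripper": 0.5, "dx": 0.1, "dy": 0, "dz": 0, "yaw": 0},
    {"gripper": 0.5, "dx": 0.1, "dy": 0, "dz": 0, "yaw": 0},
    {"gripper": 0.5, "dx": 0, "dy": 0, "dz": 0, "yaw": 0},
    {"gripper": 0.5, "dx": 0, "dy": 0, "dz": 0, "yaw": 0}
  ]
}}

```text
t: 14.47
tool_pos: [0.5576, 0.1694, 0.0821]
tcp_rot: [1.004, 1.327, -1.004]
force: [1.7, 0.7, 1.2]
gripper_width: 0.011
```

Plenty of time left. The underside is at about 0.0505, so from here I'll take 2 mm steps.

Request:
{"api": "servo_tool", "payload": {
  "commands": [
    {"gripper": 0.5, "dx": 0.1, "dy": 0, "dz": 0, "yaw": 0},
    {"gripper": 0.5, "dx": 0.1, "dy": 0, "dz": 0, "yaw": 0},
    {"gripper": 0.5, "dx": 0, "dy": 0, "dz": 0, "yaw": 0},
    {"gripper": 0.5, "dx": 0, "dy": 0, "dz": 0, "yaw": 0}
  ]
}}

```text
t: 14.8
tool_pos: [0.5576, 0.1693, 0.0801]
tcp_rot: [1.004, 1.327, -1.004]
force: [2.0, 0.5, 1.0]
gripper_width: 0.0107
```

Request:
{"api": "servo_tool", "payload": {
  "commands": [
    {"gripper": 0.5, "dx": 0.1, "dy": 0, "dz": 0, "yaw": 0},
    {"gripper": 0.5, "dx": 0.1, "dy": 0, "dz": 0, "yaw": 0},
    {"gripper": 0.5, "dx": 0, "dy": 0, "dz": 0, "yaw": 0},
    {"gripper": 0.5, "dx": 0, "dy": 0, "dz": 0, "yaw": 0}
  ]
}}

```text
t: 15.13
tool_pos: [0.5576, 0.1693, 0.0781]
tcp_rot: [1.004, 1.327, -1.004]
force: [2.0, -0.1, 0.8]
gripper_width: 0.0108
```

Request:
{"api": "servo_tool", "payload": {
  "commands": [
    {"gripper": 0.5, "dx": 0.1, "dy": 0, "dz": 0, "yaw": 0},
    {"gripper": 0.5, "dx": 0.05, "dy": 0, "dz": 0, "yaw": 0},
    {"gripper": 0.5, "dx": 0, "dy": 0, "dz": 0, "yaw": 0},
    {"gripper": 0.5, "dx": 0, "dy": 0, "dz": 0, "yaw": 0}
  ]
}}

```text
t: 15.47
tool_pos: [0.5576, 0.1693, 0.0766]
tcp_rot: [1.004, 1.327, -1.004]
force: [1.7, 0.4, -0.3]
gripper_width: 0.0109
```

Request:
{"api": "servo_tool", "payload": {
  "commands": [
    {"gripper": 0.5, "dx": 0.1, "dy": 0, "dz": 0, "yaw": 0},
    {"gripper": 0.5, "dx": 0.05, "dy": 0, "dz": 0, "yaw": 0},
    {"gripper": 0.5, "dx": 0, "dy": 0, "dz": 0, "yaw": 0},
    {"gripper": 0.5, "dx": 0, "dy": 0, "dz": 0, "yaw": 0}
  ]
}}

```text
t: 15.8
tool_pos: [0.5576, 0.1694, 0.0752]
tcp_rot: [1.004, 1.327, -1.004]
force: [0.9, -0.3, 0.2]
gripper_width: 0.0111
```

Request:
{"api": "servo_tool", "payload": {
  "commands": [
    {"gripper": 0.5, "dx": 0.1, "dy": 0, "dz": 0, "yaw": 0},
    {"gripper": 0.5, "dx": 0.05, "dy": 0, "dz": 0, "yaw": 0},
    {"gripper": 0.5, "dx": 0, "dy": 0, "dz": 0, "yaw": 0},
    {"gripper": 0.5, "dx": 0, "dy": 0, "dz": 0, "yaw": 0}
  ]
}}

```text
t: 16.13
tool_pos: [0.5576, 0.1693, 0.0737]
tcp_rot: [1.004, 1.327, -1.004]
force: [1.4, 0.8, -0.6]
gripper_width: 0.0109
```

Request:
{"api": "servo_tool", "payload": {
  "commands": [
    {"gripper": 0.5, "dx": 0.05, "dy": 0, "dz": 0, "yaw": 0},
    {"gripper": 0.5, "dx": 0.05, "dy": 0, "dz": 0, "yaw": 0},
    {"gripper": 0.5, "dx": 0, "dy": 0, "dz": 0, "yaw": 0},
    {"gripper": 0.5, "dx": 0, "dy": 0, "dz": 0, "yaw": 0}
  ]
}}

```text
t: 16.47
tool_pos: [0.5576, 0.1694, 0.0727]
tcp_rot: [1.004, 1.327, -1.004]
force: [2.0, 1.5, 0.2]
gripper_width: 0.0113
```

Request:
{"api": "servo_tool", "payload": {
  "commands": [
    {"gripper": 0.5, "dx": 0.05, "dy": 0, "dz": 0, "yaw": 0},
    {"gripper": 0.5, "dx": 0.05, "dy": 0, "dz": 0, "yaw": 0},
    {"gripper": 0.5, "dx": 0, "dy": 0, "dz": 0, "yaw": 0},
    {"gripper": 0.5, "dx": 0, "dy": 0, "dz": 0, "yaw": 0}
  ]
}}

```text
t: 16.8
tool_pos: [0.5576, 0.1693, 0.0713]
tcp_rot: [1.004, 1.327, -1.005]
force: [3.1, 0.3, -4.6]
gripper_width: 0.0111
```

Request:
{"api": "servo_tool", "payload": {
  "commands": [
    {"gripper": 0.5, "dx": 0.05, "dy": 0, "dz": 0, "yaw": 0},
    {"gripper": 0.5, "dx": 0.05, "dy": 0, "dz": 0, "yaw": 0},
    {"gripper": 0.5, "dx": 0, "dy": 0, "dz": 0, "yaw": 0},
    {"gripper": 0.5, "dx": 0, "dy": 0, "dz": 0, "yaw": 0}
  ]
}}

```text
t: 17.13
tool_pos: [0.5575, 0.1693, 0.0706]
tcp_rot: [1.004, 1.327, -1.004]
force: [2.2, 0.7, -3.2]
gripper_width: 0.0112
```

Request:
{"api": "servo_tool", "payload": {
  "commands": [
    {"gripper": 0.5, "dx": 0.05, "dy": 0, "dz": 0, "yaw": 0},
    {"gripper": 0.5, "dx": 0.05, "dy": 0, "dz": 0, "yaw": 0},
    {"gripper": 0.5, "dx": 0, "dy": 0, "dz": 0, "yaw": 0},
    {"gripper": 0.5, "dx": 0, "dy": 0, "dz": 0, "yaw": 0}
  ]
}}

```text
t: 17.47
tool_pos: [0.5575, 0.1693, 0.07]
tcp_rot: [1.004, 1.327, -1.004]
force: [1.3, -0.4, -0.4]
gripper_width: 0.0113
```

The resistance dropped to nothing at TCP z ≈ 0.0715, which means the clips snapped. The seat should follow within 2–3 mm, and the force is beginning to rise.

Request:
{"api": "servo_tool", "payload": {
  "commands": [
    {"gripper": 0.5, "dx": 0.05, "dy": 0, "dz": 0, "yaw": 0},
    {"gripper": 0.5, "dx": 0, "dy": 0, "dz": 0, "yaw": 0},
    {"gripper": 0.5, "dx": 0, "dy": 0, "dz": 0, "yaw": 0},
    {"gripper": 0.5, "dx": 0, "dy": 0, "dz": 0, "yaw": 0}
  ]
}}

```text
t: 17.8
tool_pos: [0.5576, 0.1693, 0.0697]
tcp_rot: [1.004, 1.327, -1.004]
force: [-0.7, -0.4, 6.1]
gripper_width: 0.0113
```

Request:
{"api": "servo_tool", "payload": {
  "commands": [
    {"gripper": 0.5, "dx": 0.03, "dy": 0, "dz": 0, "yaw": 0},
    {"gripper": 0.5, "dx": 0, "dy": 0, "dz": 0, "yaw": 0},
    {"gripper": 0.5, "dx": 0, "dy": 0, "dz": 0, "yaw": 0},
    {"gripper": 0.5, "dx": 0, "dy": 0, "dz": 0, "yaw": 0}
  ]
}}

```text
t: 18.13
tool_pos: [0.5576, 0.1693, 0.0695]
tcp_rot: [1.004, 1.327, -1.004]
force: [-1.1, -1.2, 6.4]
gripper_width: 0.0111
```

Request:
{"api": "servo_tool", "payload": {
  "commands": [
    {"gripper": 0.5, "dx": 0.05, "dy": 0, "dz": 0, "yaw": 0},
    {"gripper": 0.5, "dx": 0, "dy": 0, "dz": 0, "yaw": 0},
    {"gripper": 0.5, "dx": 0, "dy": 0, "dz": 0, "yaw": 0},
    {"gripper": 0.5, "dx": 0, "dy": 0, "dz": 0, "yaw": 0}
  ]
}}

```text
t: 18.47
tool_pos: [0.5576, 0.1694, 0.0694]
tcp_rot: [1.004, 1.327, -1.004]
force: [-2.1, -0.2, 9.6]
gripper_width: 0.0112
```

```bash
python3 - <<'E'
from h import *
go(.557,.1726,.14,15.6);print(env.observe()["wrist_torque"])
s=grab("side","pics/s5.png");t=grab("top","pics/t5.png")
z=lambda f,x,y:cv2.resize(f["frame"][y:y+65,x:x+65,::-1],None,fx=6,fy=6,interpolation=cv2.INTER_CUBIC)
cv2.imwrite("pics/k.png",np.hstack([z(s,202,120),z(t,180,152)]))
E
```

```text
t 18.47 pos [0.5576 0.1694 0.0694] ang 15.76 down [ 4.e-04 -0.e+00 -1.e+00] d cm [-7.06  0.03 -0.33] yaw 0.0028 F [-2.1 -0.2  9.6] w 0.0112
[-0.14884581  0.46384485 -0.08871576]
```

View pics/k.png

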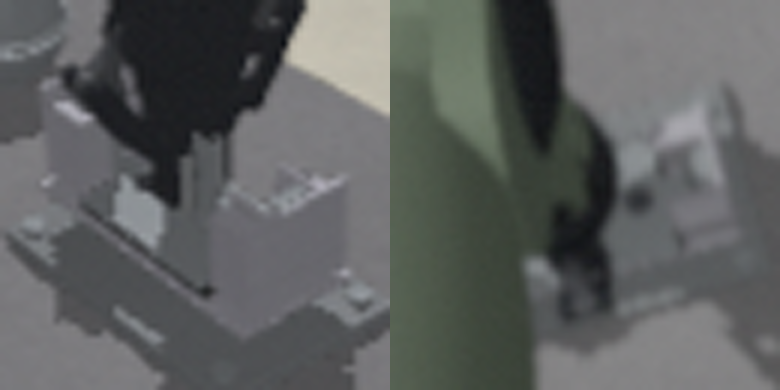

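The plate lies on the seat, with only a thin dark line of rubber showing (side crop (145,245)) at about 13 N net press. I'll relax, open and retreat straight up.

Request:
{"api": "servo_tool", "payload": {
  "commands": [
    {"gripper": 0.5, "dx": -0.05, "dy": 0, "dz": 0, "yaw": 0},
    {"gripper": 0.5, "dx": -0.04, "dy": 0, "dz": 0, "yaw": 0},
    {"gripper": 2, "dx": 0, "dy": 0, "dz": 0, "yaw": 0},
    {"gripper": 3, "dx": 0, "dy": 0, "dz": 0, "yaw": 0},
    {"gripper": 4, "dx": 0, "dy": 0, "dz": 0, "yaw": 0},
    {"gripper": 4.5, "dx": 0, "dy": 0, "dz": 0, "yaw": 0},
    {"gripper": 4.5, "dx": 0, "dy": 0, "dz": 0, "yaw": 0},
    {"gripper": 4.5, "dx": 0, "dy": 0, "dz": 0, "yaw": 0}
  ]
}}

```text
t: 19.23
tool_pos: [0.5574, 0.1693, 0.0691]
tcp_rot: [1.004, 1.327, -1.005]
force: [0.5, -0.3, 0.3]
gripper_width: 0.0451
```

Request:
{"api": "servo_tool", "payload": {
  "commands": [
    {"gripper": 4.5, "dx": -1, "dy": 0, "dz": 0, "yaw": 0},
    {"gripper": 4.5, "dx": -2, "dy": 0, "dz": 0, "yaw": 0},
    {"gripper": 4.5, "dx": -3, "dy": 0, "dz": 0, "yaw": 0},
    {"gripper": 4.5, "dx": -3, "dy": 0, "dz": 0, "yaw": 0},
    {"gripper": 4.5, "dx": -3, "dy": 0, "dz": 0, "yaw": 0},
    {"gripper": 4.5, "dx": -3, "dy": 0, "dz": 0, "yaw": 0},
    {"gripper": 4.5, "dx": 0, "dy": 0, "dz": 3, "yaw": 0},
    {"gripper": 4.5, "dx": 0, "dy": 0, "dz": 3, "yaw": 0},
    {"gripper": 4.5, "dx": 0, "dy": 0, "dz": 3, "yaw": 0},
    {"gripper": 4.5, "dx": 0, "dy": 0, "dz": 3, "yaw": 0}
  ]
}}

```text
t: 20.07
tool_pos: [0.5905, 0.0529, 0.2207]
tcp_rot: [1.004, 1.326, -1.003]
force: [0.5, 0.8, -0.0]
gripper_width: 0.0449
```

Request:
{"api": "servo_tool", "payload": {
  "commands": [
    {"gripper": 4.5, "dx": 0, "dy": 0, "dz": 3, "yaw": 0},
    {"gripper": 4.5, "dx": 0, "dy": 0, "dz": 3, "yaw": 0},
    {"gripper": 4.5, "dx": 0, "dy": 0, "dz": 3, "yaw": 0},
    {"gripper": 4.5, "dx": 0, "dy": 0, "dz": 3, "yaw": 0},
    {"gripper": 4.5, "dx": 0, "dy": 0, "dz": 3, "yaw": 0},
    {"gripper": 4.5, "dx": 0, "dy": 0, "dz": 0, "yaw": 0},
    {"gripper": 4.5, "dx": 0, "dy": 0, "dz": 0, "yaw": 0},
    {"gripper": 4.5, "dx": 0, "dy": 0, "dz": 0, "yaw": 0}
  ]
}}

```text
t: 20.73
tool_pos: [0.6306, -0.0903, 0.2197]
tcp_rot: [1.005, 1.327, -1.004]
force: [0.7, -0.0, -0.2]
gripper_width: 0.0449
```

```bash
python3 - <<'E'
from h import *
go(.557,.1726,.14,15.6)
s=grab("side","pics/s6.png");t=grab("top","pics/t6.png")
z=lambda f,x,y:cv2.resize(f["frame"][y:y+65,x:x+65,::-1],None,fx=6,fy=6,interpolation=cv2.INTER_CUBIC)
cv2.imwrite("pics/l.png",np.hstack([z(s,202,120),z(t,180,152)]))
E
```

```text
t 20.73 pos [ 0.6306 -0.0903  0.2197] ang 15.74 down [-3.e-04  5.e-04 -1.e+00] d cm [  7.98   0.05 -27.3 ] yaw 0.0025 F [ 0.7 -0.  -0.2] w 0.0449
```

View pics/l.png

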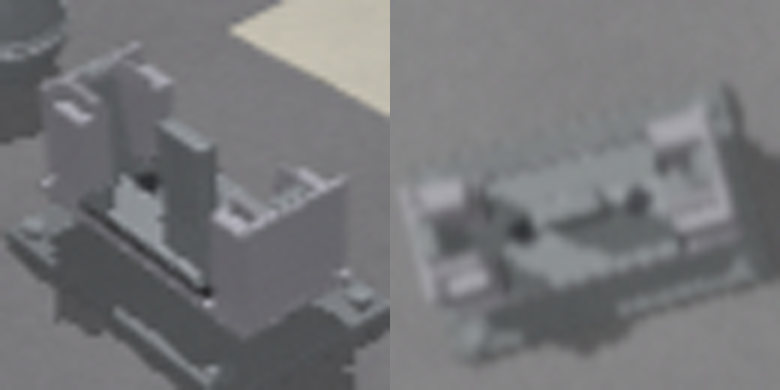

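The plate lies flat between the blocks with its tab upright at side crop (188,190), both ears are in the slots, and the arm is clear. I'll hand in.

```bash
python3 -c "
from h import *
print(env.hand_in())"
```

```text
the job is handed in; nothing more can be done
None
```

I gripped the plate by its tab, lifted it, slid both ears down the slots of the larger grey bracket, let go and backed away. I handed in after about 21 s on the robot's clock; no verdict was reported.

**Going in:**
- Partway down, a sideways push of about 5.6 N showed the plate was a little too far toward the +y end. Two shifts of 1.5 mm brought it to about zero.
- The clips resisted with about 4 N until that force dropped away at tool height 0.0715 m, which I took as both clips snapping.
- The seat met the plate about 2 mm lower. I pressed to about 13 N net, well under the 40 N limit.

**After letting go:** both views show the plate flat on the seat with both ears in the slots and the arm clear. From the tool height, the seat is about 14 mm above its lowest setting.

**Checks that disagreed or were not made:**
- **Camera agreement:** my first measurement of the bracket's seat was off by about 4 mm because of a mask error. The two cameras also disagreed by up to 5 mm until I corrected them against the held plate.
- **Centring:** my camera estimate of the centre along y was about 3 mm from where the balanced clip forces put the plate. I trusted the forces.
- **Clips:** I judged the snap by force, not by seeing the clips.
- **Bystanders:** I never moved toward the bottle, jar or bowl, but I didn't re-measure their positions.

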